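Sweep the wood offcuts into the scrap pan

ROBOT

A 6-joint arm with a two-finger parallel gripper is mounted at the origin on the work surface. World frame = base frame: x ahead of the robot, y to its left, z up, the work surface at z = 0. Lengths are in m, angles in degrees, forces in N, time in s.
With the tool pointing down it reaches from about 0.25 to 0.725 m from the base axis. Payload 9.7 kg.
Tool frame: the origin (TCP) lies at the very end of the fingers, on their centre line; the grasp point (between the pads) lies 19 mm behind it; z points along the fingers, y is the line along which they close (so a half turn about z gives the same grasp; the last joint's range is limited). The gripper opens to 85 mm and grips with 20 to 120 N. Pads are 22 mm wide; open, the fingers measure 114 mm over their backs; the gripper's body (76 mm by 85 mm) begins 54 mm behind the grasp point. The pads swing forward as they close: fully open they stand 13 mm farther back than shut.
Start: joints at [-77.292, 4.979, 10.078, 95.1, 0, 90], TCP at [0.121, -0.537, 0.231] pointing down, gripper open.
Joint ranges: [-179.16, 179.16], [-48.56, 103.87], [-65.8, 70.77], [-126.05, 130.52], [-82.76, 87.17], [-180, 180]. Speed limits (degrees/s): [127.2, 127.2, 147.25, 180, 180, 180].

INTERFACE

Orientations are given as [roll, pitch, yaw] about the fixed x, y, z axes, in that order (R = Rz(yaw) Ry(pitch) Rx(roll)).
In Python, from workcell import bot, viewer, finder gives the robot as it stands. The module is installed in compiled form; this text tells all that it offers.
- The arm moves only by the shell command python3 -m inch 'ROWS' [FORCE]. ROWS is JSON, a list that holds one entry, the list of rows, each a list of 7 numbers: the opening in per cent of the stroke, from 0 (shut) to 100 (fully open), then the shift along the tool's x, y, z in mm, then the turn, a rotation vector about the tool's x, y, z in degrees. In form: [[[grip, tx, ty, tz, ax, ay, az], ...]]. A call has 1 to 8 rows; each row shifts and turns the commanded pose from where the row before left it, along the tool's axes as they then stand; what a row does not reach is not made up. A row lasts 1/8 s, in which the tool goes at most 62.5 mm and 10.7 degrees, less where a joint would pass 70% of its speed; a pose out of reach is approached as far as the arm can. A call with a gripper value outside its range is refused whole. The fingers move at their own pace and stop on an object; FORCE is the grip in N (left out, the last holds). Time passes only in rows, so rows that do not move let the fingers close. It gives the time, the measured TCP pose, the force, the opening and the grip force at its end, in the units of the state.
- bot.get_obs(): the state, without advancing time (a new reading comes with each control period).
- viewer.camera(name): name is "scene" or "top"; returns a dict with "pixels" (420x560x3 uint8, red, green, blue), "vfov" (degrees; the focal length in pixels is half the picture's height over the tangent of half this angle, whatever the lens; pixels are square), "cx", "cy" (the principal point, pixels), "R" (3x3) and "t" (3): a world point X has camera coordinates R X + t. Camera axes: x right, y down, z forward; pixel columns grow to the right and rows downward; lengths in m; the calibration is good to about 2 mm. A picture is of the moment at which its call begins. There is no depth.
- bot.job_done(): hands the job in; it is judged then, once.
Trained networks look in the newest picture that a camera, given by its name, has taken for a name from the list of things; names that differ only in an ending like _2 or _b are one class to them, and where a whole thing is asked for, a point or a joint stands for the part that bears it (a point fixed in the world has none). Each returns a list of dicts, best first, with "conf" (0 to 1); they miss things now and then, are a little off and sometimes report something else, mostly with a low value. They report only what shows in the picture. A call takes as long as a camera call.
- finder.outline_of(camera, thing): "pixels" (420x560 bool, what is visible of it) and "extent" ([centre column, centre row, width, height] in pixels, round what is visible of it).
- finder.mark_of(camera, thing): "position" ([column, row] in pixels: a listed point, or the origin of a listed thing).
The state is a dict: "time": time; "q": joint angles; "qd": joint speeds; "joint_efforts": joint torques, N m; "ee_pos": TCP position; "tcp_rot": TCP orientation; "wrist_force": force on the tool from outside, world axes, zero at the start; "torque": the same for the moment, N m; "opening": finger opening in m; "grasp_force": force on a finger pad.
Only numpy, scipy, OpenCV 4.12 (cv2) and the standard library are available. Lean on these libraries where they do the work, as an engineer would, in place of code of your own. Each camera call takes 0.05 s, during which the arm holds its last target. There are 200 camera calls.

TASK

Clear the three wood offcuts off the workshop bench: use the fingertips to sweep each one along the bench, over the low ramp and fully onto the flat floor of the blue scrap pan. Only push them, do not lift them, and leave the tools, jar, bottle and can where they stand.

Things in the scene. Friction and masses are not known exactly. Their poses are not given: they have to be found in the camera images.
- scrap_pan: Blue metal scrap pan fixed to the bench; its open mouth faces its own -y. Flat floor 310 mm (x) by 170 mm (y), 3 mm above the bench; walls 3 mm thick, 30 mm high at both sides (x = -155, +155 mm) and the back (y = +85 mm), black handle behind. A full-width ramp before the mouth, y = -125 to -85 mm, rises 0 to 3 mm. Origin: centre of the floor, at bench height; z up.
- pan_mouth (a point): Middle of the pan's mouth, on the floor's front edge where the ramp ends: pan frame (0, -85, 3) mm. Axes as the pan's.
- offcut_walnut: Offcut, dark brown wood block, 56 mm (x) by 36 mm (y), 26 mm high, 50 g; origin at the centre of its underside, z up. Slides on the bench.
- offcut_pine: Offcut, pale wood block, 40 mm (x) by 40 mm (y), 30 mm high, 40 g; origin at the centre of its underside, z up. Slides on the bench.
- offcut_notched: Offcut, red-brown wood with a step: 56 mm (x) by 38 mm (y); 30 mm high for x from -28 to +2 mm, 16 mm high for the rest, 50 g; origin at the centre of its underside, z up. Slides on the bench.
- tape_measure: Loose yellow tape measure with black discs on its sides, 73 mm (x) by 43 mm (y), 58 mm high; origin at the centre of its underside, z up. Leave alone.
- sanding_block: Loose grey and black sanding block, 82 mm (x) by 54 mm (y), 40 mm high; origin at the centre of its underside, z up. Leave alone.
- screw_jar: Loose amber jar with a black lid, 66 mm diameter, 60 mm high; origin at the centre of its underside, z up. Leave alone.
- glue_bottle: Loose white bottle with an orange cap, 58 mm diameter, 170 mm high; origin at the centre of its underside, z up. Leave alone.
- drink_can: Loose green can, 66 mm diameter, 120 mm high; origin at the centre of its underside, z up. Leave alone.

How it is judged (in metres and radians):
At the end, for the whole second after the job is handed in: Each offcut's centre lies between the pan's walls and at least 15 mm past the front edge of the floor (pan y above -70 mm), its underside less than 35 mm above the bench, at rest; each bystander is within 25 mm of where it started (x of offcut_walnut in the frame of scrap_pan between -0.152 and 0.152 m and y of offcut_walnut in the frame of scrap_pan between -0.07 and 0.085 m and z of each of offcut_walnut, offcut_pine, offcut_notched in the frame of scrap_pan below 0.035 m and linear speed of each of offcut_walnut, offcut_pine, offcut_notched below 0.02 m/s and x of offcut_pine in the frame of scrap_pan between -0.152 and 0.152 m and y of offcut_pine in the frame of scrap_pan between -0.07 and 0.085 m and x of offcut_notched in the frame of scrap_pan between -0.152 and 0.152 m and y of offcut_notched in the frame of scrap_pan between -0.07 and 0.085 m and distance of each of tape_measure, sanding_block, screw_jar, glue_bottle, drink_can from where it was at the start of the episode below 0.025 m); the robot touches nothing.
It fails at once if an offcut is lifted: its underside centre rises 15 mm above the bench in front of the pan, or 40 mm anywhere (height (world z) of any of offcut_walnut, offcut_pine, offcut_notched above 0.04 m or (height (world z) of offcut_walnut above 0.015 m and y of offcut_walnut in the frame of scrap_pan below -0.12 m) or (height (world z) of offcut_pine above 0.015 m and y of offcut_pine in the frame of scrap_pan below -0.12 m) or (height (world z) of offcut_notched above 0.015 m and y of offcut_notched in the frame of scrap_pan below -0.12 m)).
It fails at once if a tool, jar, bottle or can is moved more than 25 mm (distance of any of tape_measure, sanding_block, screw_jar, glue_bottle, drink_can from where it was at the start of the episode above 0.025 m).
It fails at once if a tool, jar, bottle or can is tipped more than 20 degrees (angle between any of tape_measure, sanding_block, screw_jar, glue_bottle, drink_can's own z axis and vertical above 0.35 rad).
It also fails if it takes over 67 s, if anything falls off the work surface, if the arm or the gripper's body presses on something with over 40 N, if the wrist force passes 120 N, or if a joint passes its speed limit or range.

## Working session

There is one attempt and no reset: what is moved stays moved. The work goes in short steps, Python scripts to look and compute and a shell command to move; the robot and the scene stay as the last step left them, time stands still between calls to the robot, and variables do not carry over. Pictures are saved under pics/ and viewed, at most 10 in all, crops included, and the job is handed in when it is done.

```bash
mkdir -p pics; cat > h.py <<'E'
import numpy as np, cv2
from workcell import bot, viewer, finder
T=["scrap_pan","pan_mouth","offcut_walnut","offcut_pine","offcut_notched","tape_measure","sanding_block","screw_jar","glue_bottle","drink_can"]
def ray(c,p,z=0.):
    f=c["pixels"].shape[0]/2/np.tan(np.radians(c["vfov"])/2)
    R=np.array(c["R"]);t=np.array(c["t"])
    o=-R.T@t; d=R.T@np.array([(p[0]-c["cx"])/f,(p[1]-c["cy"])/f,1]); return o+d*(z-o[2])/d[2]
def save(c,n): cv2.imwrite("pics/"+n,cv2.cvtColor(c["pixels"],cv2.COLOR_RGB2BGR))
E
python3 - <<'E'
from h import *
np.set_printoptions(precision=3,suppress=True)
for n in("top","scene"):
    c=viewer.camera(n); save(c,n+"1.png")
    print(n,-np.array(c["R"]).T@c["t"],np.array(c["R"]).tolist() if n=="top" else "")
    for t in T:
        m=finder.mark_of(n,t)[:2]
        print(t,[(round(float(x["conf"]),2),np.round(x["position"]),ray(c,x["position"])[:2]) for x in m])
        if n=="top":
            o=finder.outline_of(n,t)
            if o: 
                r=cv2.minAreaRect(np.argwhere(o[0]["pixels"])[:,::-1].astype(np.float32)); b=cv2.boxPoints(r)
                H=dict(offcut_walnut=.026,offcut_pine=.03,offcut_notched=.03).get(t,.0)
                print("   box",[ray(c,p,H)[:2].round(3).tolist() for p in b])
print(bot.get_obs()["ee_pos"],bot.get_obs()["tcp_rot"])
E
```

```text
top [ 0.443 -0.042  1.214] [[-0.014064098483364039, -0.9996768636910365, 0.021174733403345945], [-0.9944096113206886, 0.011767336731204359, -0.1049335727938915], [0.1046504947283419, -0.022532154515424976, -0.9942537784519635]]
scrap_pan [(0.71, array([130., 209.]), array([0.578, 0.285]))]
   box [[0.713, 0.459], [0.758, 0.193], [0.442, 0.137], [0.401, 0.397]]
pan_mouth [(0.77, array([166., 202.]), array([0.593, 0.202]))]
offcut_walnut []
   box [[0.597, 0.049], [0.622, 0.021], [0.577, -0.017], [0.553, 0.01]]
offcut_pine [(0.65, array([263., 151.]), array([ 0.713, -0.026]))]
   box [[0.685, -0.001], [0.726, -0.012], [0.716, -0.05], [0.675, -0.039]]
offcut_notched [(0.7, array([289., 246.]), array([ 0.488, -0.084]))]
   box [[0.479, -0.055], [0.514, -0.068], [0.496, -0.119], [0.462, -0.106]]
tape_measure [(0.79, array([360., 206.]), array([ 0.58 , -0.254]))]
   box [[0.612, -0.22], [0.624, -0.271], [0.553, -0.286], [0.541, -0.236]]
sanding_block [(0.57, array([384., 160.]), array([ 0.689, -0.316]))]
   box [[0.721, -0.275], [0.743, -0.333], [0.661, -0.362], [0.639, -0.305]]
screw_jar 
[... 509 characters left out ...]
73, array([422., 298.]), array([0.58 , 0.289]))]
pan_mouth [(0.73, array([382., 279.]), array([0.584, 0.203]))]
offcut_walnut [(0.74, array([300., 238.]), array([0.589, 0.011]))]
offcut_pine [(0.95, array([257., 274.]), array([ 0.709, -0.021]))]
offcut_notched [(0.68, array([285., 182.]), array([ 0.482, -0.091]))]
tape_measure [(0.78, array([204., 180.]), array([ 0.574, -0.255]))]
sanding_block [(0.84, array([152., 204.]), array([ 0.688, -0.317]))]
screw_jar [(0.57, array([234., 137.]), array([ 0.435, -0.269]))]
glue_bottle [(0.66, array([170., 125.]), array([ 0.486, -0.427]))]
drink_can [(0.8, array([155., 158.]), array([ 0.584, -0.394]))]
[ 0.121 -0.537  0.231] [-180.       0.002   12.71 ]
```

View pics/top1.png

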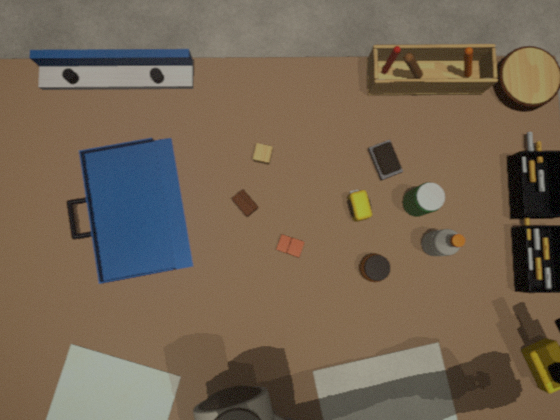

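View pics/scene1.png

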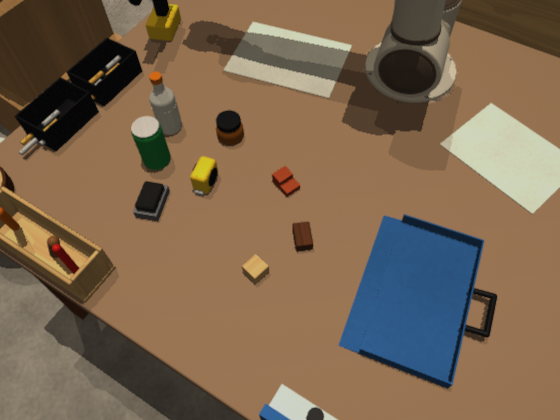

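The top picture shows the pan on the left, with its mouth at about (182, 203) px and facing right. Walnut is at (245, 203), pine at (263, 153) and notched at (290, 246). The two cameras' positions agree to within a few mm. The scene picture confirms clear lanes from each block to the pan, with all bystanders behind at y < -0.22.

Pan yaw is about 8°. I'll do notched first, turning the tool so its x points along the push (yaw 88°).

```bash
python3 -m inch '[[[30,0,0,0,0,0,-9.4],[30,0,0,0,0,0,-9.4],[30,0,0,0,0,0,-9.4],[30,0,0,0,0,0,-9.4],[30,0,0,0,0,0,-9.4],[30,0,0,0,0,0,-9.4],[30,0,0,0,0,0,-9.4],[30,0,0,0,0,0,-9.4]]]'
python3 -m inch '[[[30,40,35,0,0,0,0],[30,40,35,0,0,0,0],[30,40,35,0,0,0,0],[30,40,35,0,0,0,0],[30,40,35,0,0,0,0],[30,40,35,0,0,0,0],[30,40,35,0,0,0,0],[30,40,35,0,0,0,0]]]'
```

```text
time: 2.6
ee_pos: [0.121, -0.5365, 0.2313]
tcp_rot: [180.0, -0.0, 88.2]
wrist_force: [0.6, 0.7, -0.6]
opening: 0.026
grasp_force: 0.0
time: 3.6
ee_pos: [0.4135, -0.2255, 0.2315]
tcp_rot: [180.0, 0.0, 87.9]
wrist_force: [0.9, -1.5, -0.1]
opening: 0.0258
grasp_force: 0.0
```

```bash
python3 -m inch '[[[30,38,35,0,0,0,0],[30,38,35,0,0,0,0],[30,0,0,45,0,0,0],[30,0,0,45,0,0,0],[30,0,0,45,0,0,0],[30,0,0,40,0,0,0],[30,0,0,20,0,0,0],[30,0,0,10,0,0,0]]]'
python3 -m inch '[[[30,0,0,10,0,0,0],[30,0,0,5,0,0,0],[30,0,0,3,0,0,0],[30,0,0,0,0,0,0]]]'
```

```text
time: 4.6
ee_pos: [0.4847, -0.1534, 0.0252]
tcp_rot: [-179.9, -0.0, 87.9]
wrist_force: [0.0, -0.2, 0.3]
opening: 0.0259
grasp_force: 0.0
time: 5.1
ee_pos: [0.4854, -0.1536, 0.0085]
tcp_rot: [180.0, 0.0, 87.9]
wrist_force: [0.6, -0.9, -0.6]
opening: 0.0256
grasp_force: 0.0
```

```bash
python3 - <<'E'
from h import *
c=viewer.camera("scene"); cv2.imwrite("pics/s2.png",cv2.cvtColor(cv2.resize(c["pixels"][90:310,180:460],None,fx=2.5,fy=2.5),cv2.COLOR_RGB2BGR))
E
```

```text
(no output)
```

View pics/s2.png

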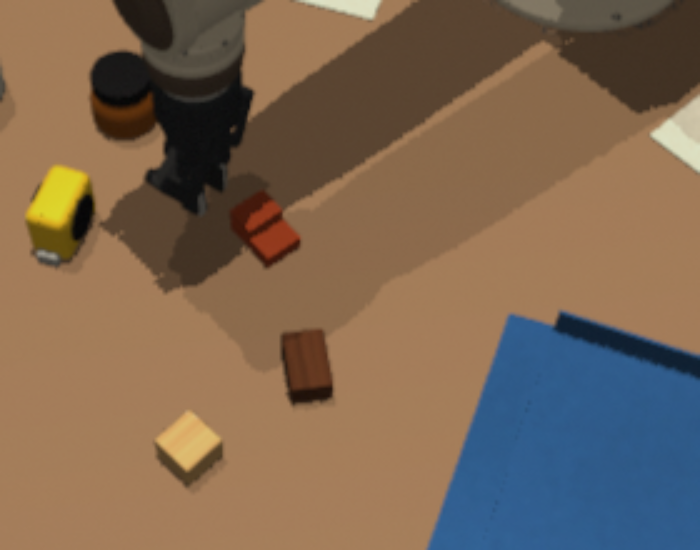

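The fingers are behind the tall end of the notched block, at about (200, 205) px in this crop, with the block at (265, 230). The way to the pan is clear, so I'll push now.

```bash
python3 -m inch '[[[30,12,0,0,0,0,0],[30,12,0,0,0,0,0],[30,12,0,0,0,0,0],[30,12,0,0,0,0,0],[30,15,0,0,0,0,0],[30,15,0,0,0,0,0],[30,15,0,0,0,0,0],[30,15,0,0,0,0,0]]]'
python3 - <<'E'
from h import *
for n in("scene","top"):
    c=viewer.camera(n)
    print([(x["conf"],ray(c,x["position"])[:2]) for x in finder.mark_of(n,"offcut_notched")[:2]])
E
```

```text
time: 6.15
ee_pos: [0.4892, -0.0446, 0.0083]
tcp_rot: [180.0, -0.0, 87.9]
wrist_force: [-0.2, -0.3, -0.5]
opening: 0.0257
grasp_force: 0.2
[(0.81, array([ 0.48584063, -0.01775713]))]
[(0.17, array([ 0.43922586, -0.27237944]))]
```

```bash
python3 -m inch '[[[30,16,0,0,0,0,0],[30,16,0,0,0,0,0],[30,16,0,0,0,0,0],[30,16,0,0,0,0,0],[30,16,0,0,0,0,0],[30,16,0,0,0,0,0],[30,16,0,0,0,0,0],[30,16,0,0,0,0,0]]]'
python3 - <<'E'
from h import *
for n in("scene","top"):
    c=viewer.camera(n)
    print([(x["conf"],ray(c,x["position"])[:2]) for x in finder.mark_of(n,"offcut_notched")[:2]])
E
```

```text
time: 7.35
ee_pos: [0.4938, 0.0834, 0.0083]
tcp_rot: [-180.0, 0.0, 87.9]
wrist_force: [1.0, -0.6, -0.6]
opening: 0.0256
grasp_force: 0.1
[(0.56, array([0.49499698, 0.11149161])), (0.49, array([ 0.58719122, -0.40223944]))]
[]
```

```bash
python3 -m inch '[[[30,18,0,0,0,0,0],[30,18,0,0,0,0,0],[30,18,0,0,0,0,0],[30,18,0,0,0,0,0],[30,18,0,0,0,0,0],[30,18,0,0,0,0,0],[30,15,0,0,0,0,0],[30,10,0,0,0,0,0]]]'
python3 -m inch '[[[30,-15,0,0,0,0,0],[30,-30,0,0,0,0,0],[30,0,0,-40,0,0,0],[30,0,0,-40,0,0,0]]]'
python3 - <<'E'
from h import *
for n in("scene","top"):
  c=viewer.camera(n)
  for t in T[:5]:
    print(n,t,[(x["conf"].__round__(2),ray(c,x["position"])[:2].round(3)) for x in finder.mark_of(n,t)[:2]])
save(c,"t3.png")
E
```

```text
time: 8.55
ee_pos: [0.4986, 0.2162, 0.0082]
tcp_rot: [-180.0, 0.0, 87.9]
wrist_force: [0.4, -0.2, 0.4]
opening: 0.0255
grasp_force: 0.2
time: 9.05
ee_pos: [0.4966, 0.1686, 0.089]
tcp_rot: [-179.9, 0.0, 87.8]
wrist_force: [0.7, 0.8, 0.5]
opening: 0.0254
grasp_force: 0.0
scene scrap_pan [(0.75, array([0.573, 0.288]))]
scene pan_mouth [(0.58, array([0.59 , 0.204]))]
scene offcut_walnut [(0.9, array([0.586, 0.013]))]
scene offcut_pine [(0.55, array([ 0.708, -0.024]))]
scene offcut_notched [(0.97, array([0.5  , 0.244]))]
top scrap_pan []
top pan_mouth [(0.57, array([0.588, 0.199]))]
top offcut_walnut [(0.71, array([0.586, 0.019]))]
top offcut_pine [(0.75, array([ 0.71, -0.03]))]
top offcut_notched []
```

View pics/t3.png

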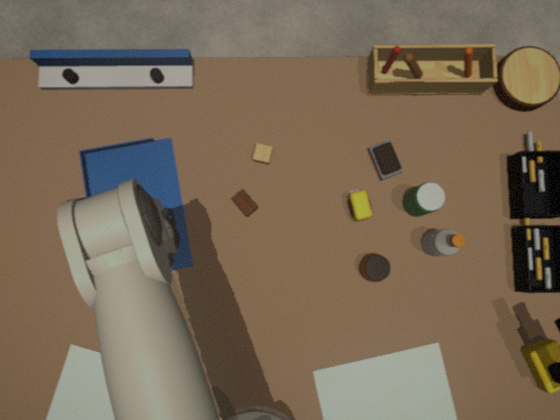

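The notched block is in the pan (about pan y -0.03). Walnut at (245, 203) and pine at (263, 153) haven't moved. Next is walnut.

```bash
python3 -m inch '[[[30,0,0,0,0,0,-6],[30,-44,15,0,0,0,0],[30,-44,15,0,0,0,0],[30,-44,16,0,0,0,0],[30,-44,16,0,0,0,0],[30,-44,15,0,0,0,0],[30,0,0,25,0,0,0],[30,0,0,25,0,0,0]]]'
python3 -m inch '[[[30,0,0,20,0,0,0],[30,0,0,8,0,0,0],[30,0,0,2.5,0,0,0],[30,10,0,0,0,0,0],[30,12,0,0,0,0,0],[30,12,0,0,0,0,0],[30,12,0,0,0,0,0],[30,12,0,0,0,0,0]]]'
python3 -m inch '[[[30,12,0,0,0,0,0],[30,14,0,0,0,0,0],[30,14,0,0,0,0,0],[30,14,0,0,0,0,0]]]'
python3 - <<'E'
from h import *
for n in("scene","top"):
    c=viewer.camera(n)
    print([(x["conf"],ray(c,x["position"])[:2]) for x in finder.mark_of(n,"offcut_walnut")[:2]])
    if n=="scene": cv2.imwrite("pics/s4.png",cv2.cvtColor(cv2.resize(c["pixels"][170:380,200:480],None,fx=2.5,fy=2.5),cv2.COLOR_RGB2BGR))
E
```

```text
time: 10.65
ee_pos: [0.5891, -0.0448, 0.0374]
tcp_rot: [180.0, -0.0, 93.8]
wrist_force: [-0.4, -0.1, 0.4]
opening: 0.0254
grasp_force: 0.0
time: 11.65
ee_pos: [0.5849, 0.0148, 0.0079]
tcp_rot: [180.0, 0.0, 93.9]
wrist_force: [0.2, 0.5, -0.2]
opening: 0.0257
grasp_force: 0.3
time: 12.15
ee_pos: [0.5811, 0.0687, 0.0078]
tcp_rot: [-180.0, -0.0, 93.9]
wrist_force: [0.3, -0.5, 0.0]
opening: 0.0257
grasp_force: 0.3
[(0.9, array([0.59066515, 0.09608345])), (0.28, array([0.59282524, 0.20197472]))]
[]
```

View pics/s4.png

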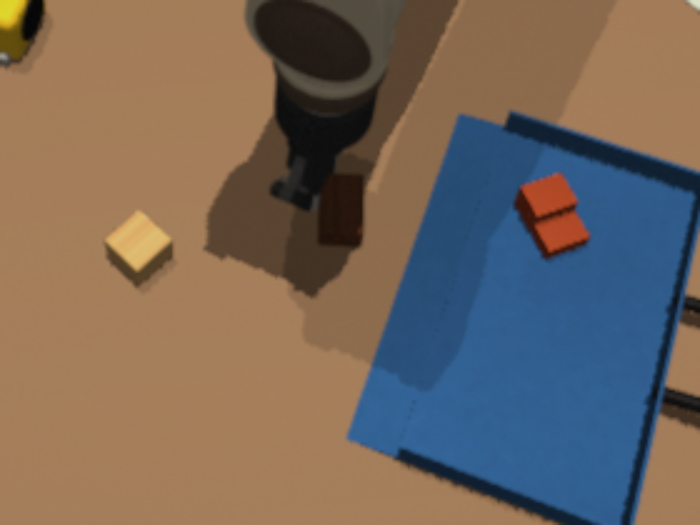

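Walnut (340, 210 px in the crop) rides well in the fingers, a little to the +x side. I'll continue and shift the tool slightly that way.

```bash
python3 -m inch '[[[30,14,1,0,0,0,0],[30,14,1,0,0,0,0],[30,14,1,0,0,0,0],[30,14,1,0,0,0,0],[30,14,1,0,0,0,0],[30,14,0,0,0,0,0],[30,14,0,0,0,0,0],[30,14,0,0,0,0,0]]]'
python3 - <<'E'
from h import *
c=viewer.camera("scene")
print([(x["conf"],ray(c,x["position"])[:2]) for x in finder.mark_of("scene","offcut_walnut")[:2]])
E
```

```text
time: 13.35
ee_pos: [0.5785, 0.1807, 0.0078]
tcp_rot: [-180.0, -0.0, 93.9]
wrist_force: [-0.3, 0.7, -0.2]
opening: 0.0255
grasp_force: 0.2
[(0.85, array([0.58744479, 0.21282827]))]
```

```bash
python3 -m inch '[[[30,14,0,0,0,0,0],[30,14,0,0,0,0,0],[30,12,0,0,0,0,0],[30,8,0,0,0,0,0],[30,-15,0,0,0,0,0],[30,-30,0,0,0,0,0],[30,0,0,-40,0,0,0],[30,0,0,-40,0,0,-7]]]'
python3 -m inch '[[[30,-41,12,0,0,0,0],[30,-41,12,0,0,0,0],[30,-41,12,0,0,0,0],[30,-41,12,0,0,0,0],[30,-41,11,0,0,0,0],[30,-41,11,0,0,0,0],[30,-41,11,0,0,0,0],[30,0,0,0,0,0,0]]]'
python3 - <<'E'
from h import *
for n in("scene","top"):
  c=viewer.camera(n)
  for t in T[2:5]:
    print(n,t,[(x["conf"].__round__(2),ray(c,x["position"])[:2].round(3)) for x in finder.mark_of(n,t)[:2]])
E
```

```text
time: 14.45
ee_pos: [0.5781, 0.1813, 0.0884]
tcp_rot: [-179.9, 0.0, 101.0]
wrist_force: [0.4, 0.7, 0.2]
opening: 0.0254
grasp_force: 0.0
time: 15.45
ee_pos: [0.7124, -0.0877, 0.087]
tcp_rot: [-180.0, 0.0, 100.7]
wrist_force: [-0.3, 0.7, -0.6]
opening: 0.0257
grasp_force: 0.0
scene offcut_walnut [(0.81, array([0.582, 0.258]))]
scene offcut_pine [(0.66, array([ 0.707, -0.02 ]))]
scene offcut_notched [(0.98, array([0.498, 0.24 ]))]
top offcut_walnut [(0.68, array([0.574, 0.262]))]
top offcut_pine [(0.65, array([ 0.583, -0.377]))]
top offcut_notched [(0.71, array([0.497, 0.245]))]
```

```bash
python3 -m inch '[[[30,0,0,30,0,0,0],[30,0,0,30,0,0,0],[30,0,0,12,0,0,0],[30,0,0,6,0,0,0],[30,0,0,1,0,0,0],[30,8,2,0,0,0,0],[30,8,2,0,0,0,0],[30,8,2,0,0,0,0]]]'
python3 -m inch '[[[30,12,0,0,0,0,0],[30,12,0,0,0,0,0],[30,12,0,0,0,0,0],[30,12,0,0,0,0,0],[30,12,0,0,0,0,0],[30,12,0,0,0,0,0]]]'
python3 - <<'E'
from h import *
for n in("scene","top"):
    c=viewer.camera(n)
    print([(x["conf"],ray(c,x["position"])[:2]) for x in finder.mark_of(n,"offcut_pine")[:2]])
    if n=="scene": cv2.imwrite("pics/s5.png",cv2.cvtColor(cv2.resize(c["pixels"][190:400,200:480],None,fx=2.5,fy=2.5),cv2.COLOR_RGB2BGR))
E
```

```text
time: 16.85
ee_pos: [0.7138, -0.0582, 0.0093]
tcp_rot: [180.0, 0.0, 100.9]
wrist_force: [0.3, 0.0, 0.6]
opening: 0.0256
grasp_force: 0.0
time: 17.6
ee_pos: [0.6998, 0.0125, 0.0088]
tcp_rot: [180.0, -0.0, 100.9]
wrist_force: [-0.2, -0.4, 0.5]
opening: 0.0257
grasp_force: 0.3
[(0.93, array([0.69595014, 0.04274899]))]
[]
```

View pics/s5.png

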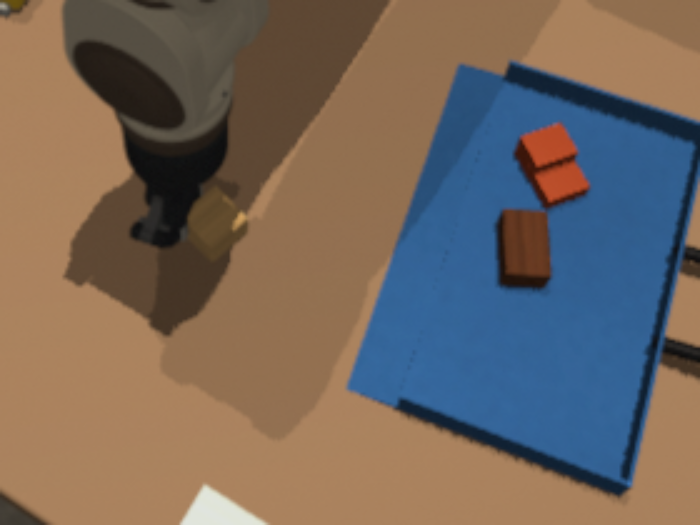

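Pine (215, 225 px) sits centred ahead of the fingers, and the other two lie in the pan. I'll continue the push.

```bash
python3 -m inch '[[[30,14,0,0,0,0,0],[30,15,0,0,0,0,0],[30,15,0,0,0,0,0],[30,15,0,0,0,0,0],[30,15,0,0,0,0,0],[30,15,0,0,0,0,0],[30,15,0,0,0,0,0],[30,14,0,0,0,0,0]]]'
python3 - <<'E'
from h import *
c=viewer.camera("scene")
print([(x["conf"],ray(c,x["position"])[:2]) for x in finder.mark_of("scene","offcut_pine")[:2]])
E
```

```text
time: 18.8
ee_pos: [0.6774, 0.1286, 0.0088]
tcp_rot: [180.0, -0.0, 100.9]
wrist_force: [0.1, -1.1, -0.0]
opening: 0.0255
grasp_force: 0.2
[(0.75, array([0.67901317, 0.15933821]))]
```

```bash
python3 -m inch '[[[30,15,0,0,0,0,0],[30,15,0,0,0,0,0],[30,15,0,0,0,0,0],[30,15,0,0,0,0,0],[30,15,0,0,0,0,0],[30,15,0,0,0,0,0],[30,12,0,0,0,0,0],[30,8,0,0,0,0,0]]]'
python3 -m inch '[[[30,-15,0,0,0,0,0],[30,-30,0,0,0,0,0],[30,-40,0,-10,0,0,0],[30,-40,0,-40,0,0,0],[30,-50,0,-40,0,0,0],[30,-50,0,-20,0,0,0],[30,0,0,0,0,0,0]]]'
python3 - <<'E'
from h import *
for n in("scene","top"):
  c=viewer.camera(n)
  for t in T:
    print(n,t,[(x["conf"].__round__(2),ray(c,x["position"])[:2].round(3)) for x in finder.mark_of(n,t)[:1]])
  if n=="scene": save(c,"s6.png")
E
```

```text
time: 19.9
ee_pos: [0.6566, 0.2364, 0.0087]
tcp_rot: [-180.0, 0.0, 100.9]
wrist_force: [-0.5, -0.3, -0.4]
opening: 0.0252
grasp_force: 0.3
time: 20.78
ee_pos: [0.7003, 0.0111, 0.12]
tcp_rot: [179.8, 0.1, 100.6]
wrist_force: [-0.6, 0.0, 0.4]
opening: 0.0257
grasp_force: 0.0
scene scrap_pan [(0.71, array([0.588, 0.207]))]
scene pan_mouth [(0.82, array([0.59 , 0.203]))]
scene offcut_walnut [(0.76, array([0.579, 0.26 ]))]
scene offcut_pine [(0.7, array([0.651, 0.266]))]
scene offcut_notched []
scene tape_measure [(0.8, array([ 0.573, -0.253]))]
scene sanding_block [(0.63, array([ 0.684, -0.314]))]
scene screw_jar [(0.78, array([ 0.433, -0.27 ]))]
scene glue_bottle [(0.66, array([ 0.484, -0.42 ]))]
scene drink_can [(0.89, array([ 0.578, -0.393]))]
top scrap_pan [(0.91, array([0.577, 0.289]))]
top pan_mouth [(0.86, array([0.598, 0.204]))]
top offcut_walnut [(0.7, array([0.581, 0.255]))]
top offcut_pine [(0.6, array([0.655, 0.252]))]
top offcut_notched [(0.64, array([0.503, 0.246]))]
top tape_measure [(0.98, array([ 0.588, -0.251]))]
top sanding_block [(0.9, array([ 0.688, -0.317]))]
top screw_jar [(0.65, array([ 0.435, -0.28 ]))]
top glue_bottle [(0.83, array([ 0.488, -0.423]))]
top drink_can [(0.86, array([ 0.587, -0.379]))]
```

View pics/s6.png

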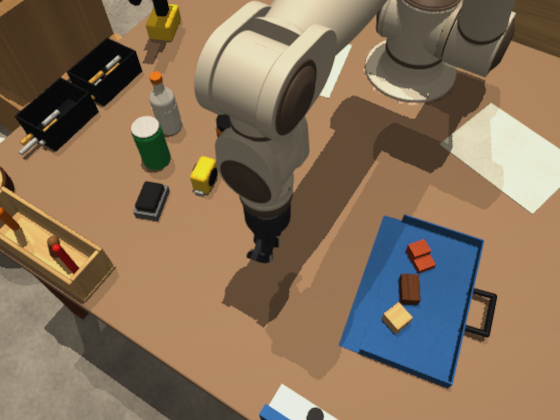

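All three offcuts are on the pan floor, around (397, 318), (410, 289) and (421, 256) px. Even the worst reading puts pan y at about -0.05. The bystanders haven't moved and the arm is clear.

```bash
python3 -c "
from workcell import bot
print(bot.job_done())"
```

```text
the job is handed in; nothing more can be done
None
```

All three offcuts were swept onto the pan floor by about 21 s and the job is handed in; the last pictures showed the bystanders unmoved, but the hand-in gave no verdict.

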